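# Take the combination padlock off the oxide chest

### The arm

A 6-joint arm with a two-finger parallel gripper is mounted at the origin on the work surface. World frame = base frame: x ahead of the robot, y to its left, z up, the work surface at z = 0. Lengths are in m, angles in rad, forces in N, time in s.
With the tool pointing down it reaches from about 0.35 to 0.975 m from the base axis. Payload 4.9 kg.
Tool frame: the origin (TCP) lies on the front face of the gripper's body, between the roots of the fingers; the fingertips stand 73 mm ahead of it and the grasp point (between the pads) lies 54 mm ahead of it; z points along the fingers, y is the line along which they close (so a half turn about z gives the same grasp; the last joint's range is limited). The gripper opens to 85 mm and grips with 20 to 120 N. Pads are 22 mm wide; open, the fingers measure 114 mm over their backs; the gripper's body (76 mm by 85 mm) begins 54 mm behind the grasp point. The pads swing forward as they close: fully open they stand 13 mm farther back than shut.
Start: joints at [-1.414, 0.053, 1.613, -0, 1.476, -0.119], TCP at [0.17, -0.601, 0.304] pointing down, gripper open.
Joint ranges: [-3.01, 3.01], [-1.01, 2.22], [0.06, 2.58], [-1.02, 4.17], [0.09, 2.62], [-3.14, 3.14]. Speed limits (rad/s): [2.57, 2.57, 3.14, 3.14, 3.14, 3.14].

### API

Orientations are given as a rotation vector (axis times angle).
In Python, from station import status, imaging, order gives the robot as it stands.
- The arm moves only by the tool arm_command, never from a script. Its argument "increments" is a list of rows, each an object with "slide": the shift along the tool's x, y, z in m, a list of three; "spin": the turn about the tool's z in degrees; "gripper": the opening, from -1 (shut) to 1 (fully open). In form: [{"slide": [x, y, z], "spin": spin, "gripper": gripper}, ...]. A call has 1 to 8 rows; each row is the pose to reach, as a shift and turn from the pose commanded when the call began, along the tool's axes at that moment; what a row does not reach only later rows make up. A row lasts 1/12 s, in which the tool goes at most 41.7 mm and 7.16 degrees, less where a joint would pass 70% of its speed; a pose out of reach is approached as far as the arm can. A call with a gripper value outside its range is refused whole. The fingers move at their own pace and stop on an object; "newtons" is the grip in N (left out, the last holds). Time passes only in rows, so rows that repeat a pose let the fingers close. It gives the time, the measured TCP pose, the force, the opening and the grip force at its end, in the units of the state.
- status.get_obs(): the state, without advancing time (a new reading comes with each control period).
- imaging.get_image(name): name is "side" or "top"; returns a dict with "frame" (400x640x3 uint8, red, green, blue), "vfov" (degrees; the focal length in pixels is half the picture's height over the tangent of half this angle, whatever the lens; pixels are square), "cx", "cy" (the principal point, pixels), "k1" (the pictures are not rectified: a ray, as slopes to the right and down, at radius r is drawn at 1 + k1 r^2 times it, then the intrinsics apply), "view" (4x4, takes a point from world to camera coordinates). Camera axes: x right, y up, looking along -z (the intrinsics and any distortion apply to the point x, -y, -z); pixel columns grow to the right and rows downward; lengths in m; the calibration is good to about 2 mm. A picture is of the moment at which its call begins. There is no depth.
- order.finish_job(): hands the job in; it is judged then, once.
The state is a dict: "t": time; "q": joint angles; "dq": joint speeds; "effort": joint torques, N m; "tool_pos": TCP position; "tool_rot": TCP orientation; "contact_force": force on the tool from outside, world axes, zero at the start; "wrist_torque": the same for the moment, N m; "opening": finger opening in m; "grip_force": force on a finger pad.
Only numpy, scipy, OpenCV 4.12 (cv2) and the standard library are available. Lean on these libraries where they do the work, as an engineer would, in place of code of your own. Each camera call takes 0.05 s, during which the arm holds its last target. There are 200 camera calls.

### The job

Take the combination padlock off the steel oxide chest: turn its dial, click by click, until the nose of the bar points straight at the shackle and sits in that notch, then pull the lock's case straight back so that the shackle, caught in the staple, is drawn fully out. Unhook the open lock from the staple and lift it straight up with the dial facing up; finish while holding it still about 12 cm above the chest lid, with the shackle open and the dial still in its notch, and leave everything else where it stands.

Things in the scene. Friction and masses are not known exactly. Their poses are not given: they have to be found in the camera images.
- chest: Yellow steel chest, fixed, 280 (x) x 360 (y) x 120 mm high; origin at the centre of its underside, z up, x away from its front. On its lid (z 120) lies a hasp base plate 2 mm thick, carrying the padlock. Two cheeks on the plate, chest x -44 to 0, 22 mm high, inner faces 53 mm apart, flank the shackle and the front of the lock's case; open above, their ends towards -x flared outwards.
- staple_eye (a point): Centre of the staple's eye on the chest, 12 mm above the base plate: an upright plate 4 mm thick along chest x, 19 wide, 22.5 high, with an opening 11 wide x 12 high round the toe leg of the shackle. The toe leaves it only lengthwise: move the opened lock along chest +x until the staple is mid-gap between toe and case (at lock x 34; 5 to 8 mm beyond the lock's start), then lift straight up.
- lock: Brass padlock, loose, 0.37 to 0.53 kg, flat on its back, x along the chest's x within 0.15 rad. Case x -34 to 28, y -25 to 25, z 0 to 24 mm; origin at its underside on the dial's axis, z up, +x to the shackle. Shackle: 7 mm bar, legs at y 15 (heel) and y -15 (toe), 12 mm up, straight to x 42, bow to x 60 (shut). It can be drawn along -x by 6 to 11 mm before the bow catches on the staple.
- lock_grip (a point): Point in the middle of the rear part of the case, on lock x -21, y 0, 12 mm above its underside: the case is gripped here across its 50 mm width (along lock y), clear of the cheeks. The case is solid brass and bears a firm grip (30 to 50 N).
- dial (a joint): Angle of the dial (rad), anticlockwise from above, endless; starts 0.9 to 2.4. At 0 the nose points along lock +x, at the long white mark on the case; only there, within 0.12, the shackle is free. A sprung ball clicks every 0.524 rad (0 is a click): turning takes 0.05 N m, and let go near a notch the dial settles in it. Elsewhere a pulled shackle jams after 1 to 4 mm.
- dial_grip (a point): Middle of the bar on the dial, on its axis, 35 mm above the lock's underside; x points to the nose. Steel bar 10 mm thick, from 29 to 42 mm above the lock's underside, flat sides 30 mm long, on a black disc 42 mm across whose face is 29 mm above the lock's underside.
- dial_nose (a point): Tip of the pointed end of the bar, 20 mm from the dial's axis, with a white line on top.
- shackle (a joint): How far the shackle is drawn out of the case along lock +x (m): 0 shut, 0.016 fully out (stop). It slides with about 2 N of friction and stays where left. The toe is 4 mm inside the case when shut; at 0.016 the gap between toe and case is 12 mm.
- shackle_toe (a point): Tip of the short (toe) leg of the shackle; moves with the shackle.
- oxide_jar: Small white jar 48 mm across, 58 mm high on the lid, a bystander. Origin under its middle.
- test_tile: Clay test tile 70 x 40 x 7 mm on the lid, a bystander. Origin under its middle.
- glaze_jar_a: Glaze jar, 84 mm across, 105 mm high, on the bench, a bystander.
- glaze_jar_b: Glaze jar, 72 mm across, 85 mm high, on the bench, a bystander.
- bisque_bowl: Clay bowl, 124 mm across, 55 mm high, on the bench, a bystander.
- glaze_mug: White mug, 78 mm across, 85 mm high, on the bench, a bystander.

How it is judged:
On the way, in this order (a step that is already met when the one before it is completed fails the run):
1. the dial is turned until its nose points at the shackle, in the notch, with the shackle still shut (x of dial_nose in the frame of lock above 0 m and y of dial_nose in the frame of lock between -0.003 and 0.003 m and value of joint shackle below 0.003 m), for 0.2 s.
2. the shackle is pulled out while the lock still lies on the hasp (value of joint shackle above 0.013 m and z of lock in the frame of chest below 0.135 m and horizontal distance between lock and staple_eye below 0.085 m), for 0.2 s.
At the end, for the whole second after the job is handed in: The lock is held by the gripper, its underside at least 80 mm above the chest lid and within 250 mm of the chest's middle, dial up within 0.3 rad of level, still (under 30 mm/s), touching the chest nowhere, shackle drawn out at least 12 mm and dial still in the opening notch (z of lock in the frame of chest above 0.2 m and horizontal distance between lock and chest below 0.25 m and angle between lock's own z axis and vertical below 0.3 rad and value of joint shackle above 0.012 m and x of dial_nose in the frame of lock above 0 m and y of dial_nose in the frame of lock between -0.006 and 0.006 m and contact force between the fingers and lock above 1 N and contact force between lock and chest below 0.1 N and linear speed of lock below 0.03 m/s); the arm keeps its last pose, push and grip.
It fails at once if the shackle is forced out with the dial off its notch (value of joint shackle above 0.006 m and (x of dial_nose in the frame of lock below 0 m or y of dial_nose in the frame of lock above 0.008 m or y of dial_nose in the frame of lock below -0.008 m)).
It fails at once if something else on the chest or the bench is moved by more than 40 mm (distance of any of oxide_jar, test_tile, glaze_jar_a, glaze_jar_b, bisque_bowl, glaze_mug from where it was at the start of the episode above 0.04 m).
It also fails if it takes over 69 s, if anything falls off the work surface, if the arm or the gripper's body presses on something with over 40 N, if the wrist force passes 120 N, or if a joint passes its speed limit or range.

## Working session

There is one attempt and no reset: what is moved stays moved. The work goes in short steps, Python scripts to look and compute and a tool call to move; the robot and the scene stay as the last step left them, time stands still between calls to the robot, and variables do not carry over. Pictures are saved under pics/ and viewed, at most 10 in all, crops included, and the job is handed in when it is done.

Besides the shell and the picture viewer there is one more tool, called as a command line: name --argument value ..., lists and objects as JSON in quotes. arm_command: Moves the arm, as the interface text tells. Its arguments: {"type":"object","properties":{"increments":{"type":"array","items":{"type":"object","properties":{"slide":{"type":"array","items":{"type":"number"}},"spin":{"type":"number"},"gripper":{"type":"number"}}}},"newtons":{"type":"number"}},"required":["increments"]}

```bash
mkdir -p pics; cat > h.py <<'E'
import numpy as np, cv2
from station import status, imaging, order
def cam(n,save=None):
    d=imaging.get_image(n)
    if save: cv2.imwrite('pics/'+save,d['frame'][:,:,::-1])
    return d
def ray(d,u,v):
    f=d['frame'].shape[0]/2/np.tan(np.radians(d['vfov'])/2)
    p=np.array([(u-d['cx'])/f,(v-d['cy'])/f]); s=p.copy()
    for _ in range(30): s=p/(1+d['k1']*(s@s))
    V=np.array(d['view']); R=V[:3,:3]; o=-R.T@V[:3,3]
    return o,R.T@np.array([s[0],-s[1],-1])
def onz(d,u,v,z):
    o,r=ray(d,u,v); return o+r*(z-o[2])/r[2]
def proj(d,P):
    f=d['frame'].shape[0]/2/np.tan(np.radians(d['vfov'])/2)
    V=np.array(d['view']); c=V[:3,:3]@np.array(P)+V[:3,3]
    s=np.array([c[0],-c[1]])/-c[2]; s=s*(1+d['k1']*(s@s))
    return s*f+[d['cx'],d['cy']]
E
python3 - <<'E'
from h import *
for n in('top','side'):
    d=cam(n,n+'0.png'); V=d['view']; R=V[:3,:3]; print(n,d['vfov'],d['cx'],d['cy'],d['k1'],-R.T@V[:3,3],R.round(2).tolist())
print(status.get_obs())
E
```

```text
top 56.84215621980229 316.91324726247507 200.080565354218 -0.014921068159241645 [ 0.42821605 -0.00259139  1.05814591] [[-0.03, -1.0, -0.01], [0.99, -0.03, 0.12], [-0.12, -0.01, 0.99]]
side 52.45171538591862 328.6386671726621 203.04980803005265 -0.018871256511526525 [0.44534071 0.86482037 0.80720709] [[-0.99, -0.11, -0.01], [0.06, -0.62, 0.78], [-0.09, 0.78, 0.62]]
{'t': 0.1, 'q': array([-1.41402897e+00,  5.33111912e-02,  1.61417166e+00, -7.39834433e-06,
        1.47603022e+00, -1.19017259e-01]), 'dq': array([-0.00037147, -0.00114244, -0.00303484, -0.00036777, -0.00237499,
       -0.00032678]), 'effort': array([ 1.96063411e-03, -3.94901490e+01, -3.71361029e+01,  4.87782427e-05,
        3.90535832e-03, -3.04153707e-05]), 'tool_pos': array([ 0.17010808, -0.6009478 ,  0.30276428]), 'tool_rot': array([-3.10987050e+00, -4.31567122e-01,  6.84592193e-05]), 'contact_force': array([-0.46337392, -0.01017248, -0.04273385]), 'wrist_torque': array([ 0.00351867,  0.00666262, -0.01905458]), 'grip_force': 0.0, 'opening': 0.08545303281661605}
```

View pics/top0.png

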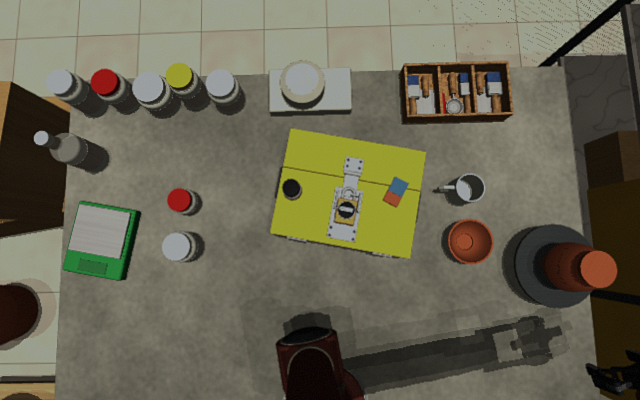

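View pics/side0.png

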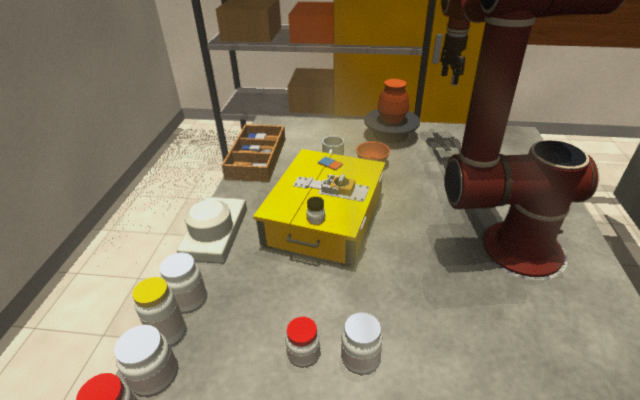

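The top view shows the chest at columns 272-426, rows 128-258, with the lock at about (346,210). In the side view the lock is at about (340,186). I'll enlarge both.

```bash
python3 - <<'E'
from h import *
a=cv2.imread('pics/top0.png')[150:245,305:391]; b=cv2.imread('pics/side0.png')[160:210,285:375]
a=cv2.resize(a,None,fx=6,fy=6,interpolation=cv2.INTER_CUBIC)[:570]
cv2.imwrite('pics/topc.png',a)
b=cv2.resize(b,None,fx=8,fy=8,interpolation=cv2.INTER_CUBIC); cv2.imwrite('pics/sidec.png',b)
# chest lid corners from yellow mask
im=cv2.imread('pics/top0.png'); h=cv2.cvtColor(im,cv2.COLOR_BGR2HSV)
m=cv2.inRange(h,(25,120,80),(35,255,255)); m[:120]=0
c=max(cv2.findContours(m,0,2)[0],key=cv2.contourArea); c=cv2.convexHull(c)
q=cv2.approxPolyDP(c,6,True)[:,0]; print(q)
d=imaging.get_image('top')
P=np.array([onz(d,*p,0.12) for p in q]); print(P.round(4)); print(np.linalg.norm(P-np.roll(P,-1,0),axis=1))
E
```

```text
[[291 128]
 [425 152]
 [409 258]
 [270 232]]
[[ 0.7386  0.0692  0.12  ]
 [ 0.664  -0.2776  0.12  ]
 [ 0.3935 -0.2208  0.12  ]
 [ 0.4677  0.1271  0.12  ]]
[0.35472459 0.27642191 0.35567988 0.27702996]
```

View pics/topc.png

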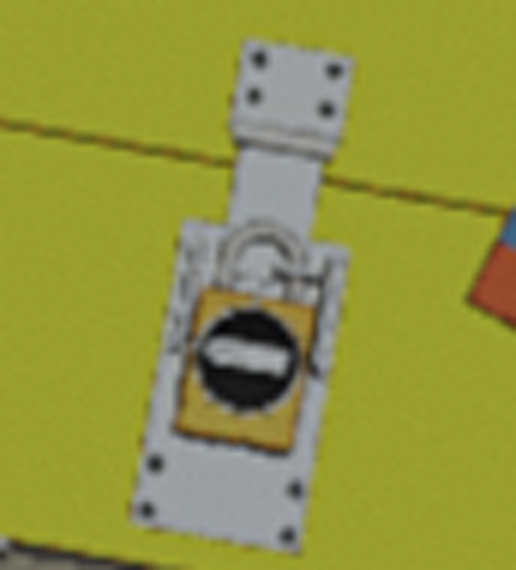

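View pics/sidec.png

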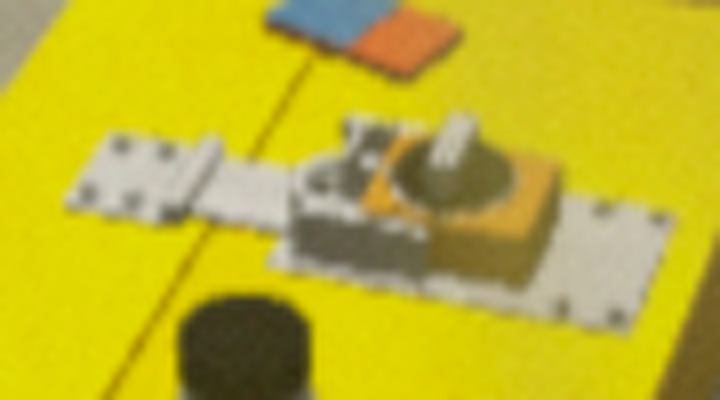

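The top crop shows the black dial at crop (247,358), i.e. pixel (346,210). The bar lies nearly across it with its nose to the left. The brass case is visible, with cheeks on both sides of the shackle. Next I'll measure them.

```bash
cat > m.py <<'E'
from h import *
def measure(d,zl=0.122,roi=(185,230,325,370)):
    r0,r1,c0,c1=roi; S=8
    im=cv2.resize(d['frame'][r0:r1,c0:c1],None,fx=S,fy=S,interpolation=cv2.INTER_CUBIC)
    h=cv2.cvtColor(im,cv2.COLOR_RGB2HSV)
    up=lambda p:((p[0]+.5)/S-.5+c0,(p[1]+.5)/S-.5+r0)
    big=lambda m:max(cv2.findContours(m,0,1)[0],key=cv2.contourArea)
    out={}
    dark=cv2.inRange(h,(0,0,0),(180,255,70))
    D=cv2.convexHull(big(cv2.morphologyEx(dark,cv2.MORPH_OPEN,np.ones((9,9))))); 
    (e,ax,an)=cv2.fitEllipse(D); out['disc']=onz(d,*up(e),zl+.029); 
    A=np.array([onz(d,*up(p[0]),zl+.029) for p in D]); out['discdiam']=2*np.linalg.norm(A-out['disc'],axis=1).mean()
    mask=np.zeros(dark.shape,np.uint8); cv2.fillConvexPoly(mask,cv2.convexHull(D),255); mask=cv2.erode(mask,np.ones((13,13)))
    bar=cv2.bitwise_and(cv2.inRange(h,(0,0,110),(180,90,255)),mask)
    B=big(bar); W=np.array([onz(d,*up(p[0]),zl+.042)[:2] for p in B],np.float32)
    r=cv2.minAreaRect(W*1000); bp=cv2.boxPoints(r); e1=bp[1]-bp[0]; e2=bp[2]-bp[1]; L=e1 if np.hypot(*e1)>np.hypot(*e2) else e2
    out['bar']=(np.array(r[0]),r[1],np.arctan2(L[1],L[0])%np.pi)
    br=cv2.inRange(h,(12,110,90),(24,255,255)); br=cv2.morphologyEx(br,cv2.MORPH_OPEN,np.ones((5,5)))
    C=np.vstack([c for c in cv2.findContours(br,0,1)[0] if cv2.contourArea(c)>300])
    W=np.array([onz(d,*up(p[0]),zl+.024)[:2] for p in cv2.convexHull(C)],np.float32)
    r=cv2.minAreaRect(W*1000); bp=cv2.boxPoints(r); e1=bp[1]-bp[0]; e2=bp[2]-bp[1]; L=e1 if np.hypot(*e1)>np.hypot(*e2) else e2
    a=np.arctan2(L[1],L[0]); a=(a+np.pi/2)%np.pi-np.pi/2
    out['case']=(np.array(r[0]),r[1],a); out['axis_from_case']=np.array(r[0])+3*np.array([np.cos(a),np.sin(a)])
    v=im[:,:,::-1].copy()
    for q,c in((D,(0,0,255)),(B,(255,0,0)),(cv2.convexHull(C),(0,255,0))): cv2.drawContours(v,[q],-1,c,1)
    return out,v
E
python3 - <<'E'
from m import *
for i in range(2):
    d=cam('top'); o,v=measure(d); print(o)
cv2.imwrite('pics/m1.png',v)
E
```

```text
{'disc': array([ 0.51672048, -0.0649109 ,  0.151     ]), 'discdiam': np.float64(0.04091630865825838), 'bar': (array([517.20831299, -63.57254028]), (32.847530364990234, 10.264019012451172), np.float32(1.3544269)), 'case': (array([513.40447998, -64.27432251]), (49.98688507080078, 61.8127555847168), np.float32(-0.21192157)), 'axis_from_case': array([516.33736563, -64.90533912])}
{'disc': array([ 0.5166894 , -0.06496964,  0.151     ]), 'discdiam': np.float64(0.04100710629825355), 'bar': (array([517.18029785, -63.56907654]), (32.8582878112793, 10.230076789855957), np.float32(1.358738)), 'case': (array([513.375     , -64.41165161]), (50.20790100097656, 61.8127555847168), np.float32(-0.21192169)), 'axis_from_case': array([516.30788565, -65.04266858])}
```

View pics/m1.png

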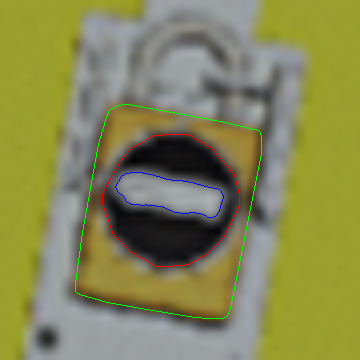

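Everything fits the given sizes: disc 41 mm, case 50 x 62 mm. The lock is at (0.5165, -0.065) with yaw -0.212. The bar is at 1.357 in world axes, so the dial is at about 1.57, three clicks from 0. I need to turn it 90° clockwise. First I move over it.

arm_command --increments '[{"slide": [0.03,-0.026,0],"spin": -7,"gripper": -0.3},{"slide": [0.06,-0.052,0],"spin": -14,"gripper": -0.3},{"slide": [0.09,-0.079,0],"spin": -21,"gripper": -0.3},{"slide": [0.12,-0.105,0],"spin": -28,"gripper": -0.3},{"slide": [0.15,-0.131,0],"spin": -35,"gripper": -0.3},{"slide": [0.18,-0.157,0],"spin": -42,"gripper": -0.3},{"slide": [0.21,-0.184,0],"spin": -49,"gripper": -0.3},{"slide": [0.24,-0.21,0],"spin": -56,"gripper": -0.3}]' --newtons 30

```text
t: 0.92
tool_pos: [0.3445, -0.3321, 0.3039]
tool_rot: [2.539, 1.849, 0.0]
contact_force: [0.6, 0.0, 0.3]
opening: 0.03
grip_force: 0.0
```

```bash
cat > g.py <<'E'
from h import *
from scipy.spatial.transform import Rotation as Ro
import sys
def go(x,y,z,yaw):
    o=status.get_obs(); R=Ro.from_rotvec(o['tool_rot']).as_matrix()
    s=R.T@(np.array([x,y,z])-o['tool_pos']); yw=np.arctan2(R[1,0],R[0,0])
    print('t',round(o['t'],2),'pos',o['tool_pos'].round(4),'yaw',yw.round(4),'zdown',R[2,2].round(4),'F',o['contact_force'].round(1),'tq',o['wrist_torque'].round(2),'open',round(o['opening'],4),'grip',round(o['grip_force'],1),'q6',o['q'][5].round(3))
    print('slide',s.round(4),'spin',np.degrees((yw-yaw+np.pi)%(2*np.pi)-np.pi).round(2))
if __name__=='__main__': go(*map(float,sys.argv[1:]))
E
python3 g.py 0.5165 -0.065 0.27 1.357
```

```text
t 0.92 pos [ 0.3445 -0.3321  0.3039] yaw 1.2587 zdown -1.0 F [0.6 0.  0.3] tq [ 0.02  0.01 -0.  ] open 0.03 grip 0.0 q6 -0.611
slide [0.307  0.0817 0.0339] spin -5.63
```

arm_command --increments '[{"slide": [0.039,0.0102,0.002],"spin": -1,"gripper": -0.3},{"slide": [0.077,0.0204,0.004],"spin": -2,"gripper": -0.3},{"slide": [0.115,0.0306,0.008],"spin": -3,"gripper": -0.3},{"slide": [0.154,0.0408,0.012],"spin": -4,"gripper": -0.3},{"slide": [0.192,0.051,0.016],"spin": -5,"gripper": -0.3},{"slide": [0.23,0.0613,0.022],"spin": -5.6,"gripper": -0.3},{"slide": [0.269,0.0715,0.028],"spin": -5.6,"gripper": -0.3},{"slide": [0.307,0.0817,0.034],"spin": -5.6,"gripper": -0.3}]'

```text
t: 1.58
tool_pos: [0.5181, -0.0657, 0.2698]
tool_rot: [2.451, 1.964, 0.001]
contact_force: [0.2, -0.2, -0.1]
opening: 0.0298
grip_force: 0.0
```

arm_command --increments '[{"slide": [0,0,0],"spin": 0,"gripper": -0.3},{"slide": [0,0,0],"spin": 0,"gripper": -0.3}]'

```text
t: 1.75
tool_pos: [0.5177, -0.066, 0.2691]
tool_rot: [-2.447, -1.968, 0.002]
contact_force: [0.3, -0.1, -0.2]
opening: 0.0301
grip_force: 0.0
```

```bash
python3 g.py 0.5165 -0.065 0.2275 1.357
```

```text
t 1.75 pos [ 0.5177 -0.066   0.2691] yaw 1.3549 zdown -1.0 F [ 0.3 -0.1 -0.2] tq [ 0.01  0.01 -0.04] open 0.0301 grip 0.0 q6 -0.053
slide [ 0.0007 -0.0014  0.0416] spin -0.12
```

arm_command --increments '[{"slide": [0.0007,-0.0014,0.012],"spin": 0,"gripper": -0.3},{"slide": [0.0007,-0.0014,0.024],"spin": 0,"gripper": -0.3},{"slide": [0.0007,-0.0014,0.034],"spin": 0,"gripper": -0.3},{"slide": [0.0007,-0.0014,0.0415],"spin": 0,"gripper": -0.3},{"slide": [0.0007,-0.0014,0.0415],"spin": 0,"gripper": -0.5},{"slide": [0.0007,-0.0014,0.0415],"spin": 0,"gripper": -0.65},{"slide": [0.0007,-0.0014,0.0415],"spin": 0,"gripper": -0.9},{"slide": [0.0007,-0.0014,0.0415],"spin": 0,"gripper": -0.9}]' --newtons 20

```text
t: 2.42
tool_pos: [0.5161, -0.067, 0.2282]
tool_rot: [-2.452, -1.964, 0.0]
contact_force: [-0.5, -0.5, -4.1]
opening: 0.0094
grip_force: 23.9
```

arm_command --increments '[{"slide": [0,0,0],"spin": 0,"gripper": -0.9},{"slide": [0,0,0],"spin": 0,"gripper": -0.9}]'

```text
t: 2.58
tool_pos: [0.5161, -0.0669, 0.2282]
tool_rot: [-2.452, -1.964, 0.0]
contact_force: [0.5, -0.7, -4.2]
opening: 0.0093
grip_force: 23.9
```

```bash
python3 g.py 0.5165 -0.065 0.2275 1.357
```

```text
t 2.58 pos [ 0.5161 -0.0669  0.2282] yaw 1.3509 zdown -1.0 F [ 0.5 -0.7 -4.2] tq [-0.06  0.01 -0.07] open 0.0093 grip 23.9 q6 -0.052
slide [0.0019 0.     0.0007] spin -0.35
```

arm_command --increments '[{"slide": [0,0,0],"spin": 0,"gripper": -0.65},{"slide": [0.001,0,0],"spin": -0.3,"gripper": -0.6},{"slide": [0.0018,0,0.0005],"spin": -0.3,"gripper": -0.6},{"slide": [0.0018,0,0.0005],"spin": -0.3,"gripper": -0.6},{"slide": [0.0018,0,0.0005],"spin": -0.3,"gripper": -0.6}]'

```text
t: 3.0
tool_pos: [0.5169, -0.065, 0.2283]
tool_rot: [2.446, 1.971, 0.001]
contact_force: [-0.6, 0.4, 0.2]
opening: 0.0168
grip_force: 0.0
```

```bash
python3 g.py 0.5165 -0.065 0.2275 1.357
```

```text
t 3.0 pos [ 0.5169 -0.065   0.2283] yaw 1.3564 zdown -1.0 F [-0.6  0.4  0.2] tq [0.05 0.01 0.07] open 0.0168 grip 0.0 q6 -0.054
slide [-0.0001 -0.0004  0.0008] spin -0.04
```

arm_command --increments '[{"slide": [0,0,0],"spin": 0,"gripper": -0.9},{"slide": [0,0,0],"spin": 0,"gripper": -0.9},{"slide": [0,0,0],"spin": 0,"gripper": -0.9},{"slide": [0,0,0],"spin": 6,"gripper": -0.9},{"slide": [0,0,0],"spin": 12,"gripper": -0.9},{"slide": [0,0,0],"spin": 18,"gripper": -0.9},{"slide": [0,0,0],"spin": 24,"gripper": -0.9},{"slide": [0,0,0],"spin": 30,"gripper": -0.9}]' --newtons 25

```text
t: 3.67
tool_pos: [0.5167, -0.0649, 0.2282]
tool_rot: [-2.876, -1.263, -0.001]
contact_force: [-1.0, 1.6, 1.5]
opening: 0.0088
grip_force: 28.7
```

```bash
python3 g.py 0.5165 -0.065 0.2275 -0.212; python3 -c "
from m import *
o,v=measure(cam('top'))
" 2>/dev/null; echo
```

```text
t 3.67 pos [ 0.5167 -0.0649  0.2282] yaw 0.8275 zdown -1.0 F [-1.   1.6  1.5] tq [0.15 0.25 0.04] open 0.0088 grip 28.7 q6 0.475
slide [-0.0002 -0.0001  0.0007] spin 59.56
```

arm_command --increments '[{"slide": [0,0,0],"spin": 6,"gripper": -0.9},{"slide": [0,0,0],"spin": 12,"gripper": -0.9},{"slide": [0,0,0],"spin": 18,"gripper": -0.9},{"slide": [0,0,0],"spin": 24,"gripper": -0.9},{"slide": [0,0,0],"spin": 30,"gripper": -0.9},{"slide": [0,0,0],"spin": 36,"gripper": -0.9},{"slide": [0,0,0],"spin": 42,"gripper": -0.9},{"slide": [0,0,0],"spin": 48,"gripper": -0.9}]'

```text
t: 4.38
tool_pos: [0.5168, -0.0649, 0.2282]
tool_rot: [-3.141, 0.012, -0.001]
contact_force: [-0.4, 1.6, 2.2]
opening: 0.0088
grip_force: 28.7
```

arm_command --increments '[{"slide": [0,0,0],"spin": 6,"gripper": -0.9},{"slide": [0,0,0],"spin": 11.3,"gripper": -0.9},{"slide": [0,0,0],"spin": 11.3,"gripper": -0.9},{"slide": [0,0,0],"spin": 11.3,"gripper": -0.9},{"slide": [0,0,0],"spin": 11.3,"gripper": -0.9}]'

```text
t: 4.8
tool_pos: [0.5168, -0.0651, 0.2282]
tool_rot: [-3.126, 0.313, -0.001]
contact_force: [-1.9, 0.8, 2.4]
opening: 0.0092
grip_force: 28.7
```

```bash
python3 g.py 0.5165 -0.065 0.2275 -0.212
```

```text
t 4.8 pos [ 0.5168 -0.0651  0.2282] yaw -0.1997 zdown -1.0 F [-1.9  0.8  2.4] tq [ 0.2   0.11 -0.06] open 0.0092 grip 28.7 q6 1.502
slide [-0.0003 -0.      0.0007] spin 0.7
```

arm_command --increments '[{"slide": [0,0,0],"spin": 0,"gripper": -0.6},{"slide": [0,0,0],"spin": 0,"gripper": -0.4},{"slide": [0,0,0],"spin": 0,"gripper": -0.3},{"slide": [0,0,-0.02],"spin": 0,"gripper": -0.3},{"slide": [0,0,-0.05],"spin": 0,"gripper": 0.5},{"slide": [-0.04,0,-0.08],"spin": 0,"gripper": 1},{"slide": [-0.08,0,-0.08],"spin": 0,"gripper": 1},{"slide": [-0.12,0,-0.08],"spin": 0,"gripper": 1}]'

```text
t: 5.47
tool_pos: [0.4025, -0.0418, 0.3103]
tool_rot: [3.125, -0.316, 0.005]
contact_force: [-0.9, 0.2, 1.3]
opening: 0.0765
grip_force: 0.0
```

```bash
python3 - <<'E'
from m import *
d=cam('top','top1.png')
o,v=measure(d); print(o)
cv2.imwrite('pics/m2.png',v)
E
python3 g.py 0.496 -0.0605 0.24 -0.212
```

```text
{'disc': array([ 0.51877661, -0.0652843 ,  0.151     ]), 'discdiam': np.float64(0.041176390060626046), 'bar': (array([518.87487793, -65.70530701]), (10.525416374206543, 30.44139289855957), np.float32(2.9107575)), 'case': (array([515.22595215, -64.83358765]), (50.551902770996094, 61.69757080078125), np.float32(-0.22316861)), 'axis_from_case': array([518.1515553 , -65.49754995])}
t 5.52 pos [ 0.3953 -0.0396  0.3078] yaw -0.201 zdown -1.0 F [-1.6  1.7 -2.9] tq [ 0.02  0.03 -0.04] open 0.0831 grip 0.0 q6 1.484
slide [0.1029 0.0003 0.0677] spin 0.63
```

View pics/m2.png

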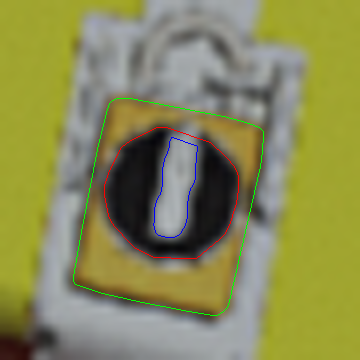

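The nose now points up along the white mark, with a bar angle of -0.231 against a case yaw of about -0.22, so the dial is in notch 0. The lock has shifted about 2 mm forward. Next I grip the case.

arm_command --increments '[{"slide": [0.035,0,0.01],"spin": 0.7,"gripper": 1},{"slide": [0.07,0,0.03],"spin": 0.7,"gripper": 1},{"slide": [0.103,0.0002,0.05],"spin": 0.7,"gripper": 1},{"slide": [0.103,0.0002,0.068],"spin": 0.7,"gripper": 1},{"slide": [0.103,0.0002,0.068],"spin": 0.7,"gripper": 1},{"slide": [0.103,0.0002,0.068],"spin": 0.7,"gripper": 1}]'

```text
t: 6.02
tool_pos: [0.5026, -0.0624, 0.2383]
tool_rot: [-3.123, 0.336, 0.006]
contact_force: [-0.3, -0.1, 0.6]
opening: 0.0854
grip_force: 0.0
```

```bash
python3 g.py 0.4963 -0.0605 0.197 -0.215
```

```text
t 6.02 pos [ 0.5026 -0.0624  0.2383] yaw -0.2143 zdown -1.0 F [-0.3 -0.1  0.6] tq [-0.    0.01  0.03] open 0.0854 grip 0.0 q6 1.515
slide [-0.0064 -0.0005  0.0413] spin 0.04
```

arm_command --increments '[{"slide": [-0.0064,-0.0005,0.01],"spin": 0,"gripper": 1},{"slide": [-0.0064,-0.0005,0.02],"spin": 0,"gripper": 1},{"slide": [-0.0064,-0.0005,0.032],"spin": 0,"gripper": 1},{"slide": [-0.0064,-0.0005,0.04],"spin": 0,"gripper": 1},{"slide": [-0.0064,-0.0005,0.04],"spin": 0,"gripper": 0.6},{"slide": [-0.0064,-0.0005,0.04],"spin": 0,"gripper": 0.4},{"slide": [-0.0064,-0.0005,0.04],"spin": 0,"gripper": 0.4},{"slide": [-0.0064,-0.0005,0.04],"spin": 0,"gripper": 0.4}]' --newtons 40

```text
t: 6.68
tool_pos: [0.4977, -0.0608, 0.2006]
tool_rot: [3.123, -0.336, 0.002]
contact_force: [-0.2, 0.1, -0.0]
opening: 0.0598
grip_force: 0.0
```

```bash
python3 g.py 0.4963 -0.0605 0.197 -0.215
```

```text
t 6.68 pos [ 0.4977 -0.0608  0.2006] yaw -0.2146 zdown -1.0 F [-0.2  0.1 -0. ] tq [-0.05  0.02 -0.02] open 0.0598 grip 0.0 q6 1.515
slide [-0.0014 -0.      0.0036] spin 0.02
```

arm_command --increments '[{"slide": [-0.0012,0,0.0036],"spin": 0,"gripper": 0.35},{"slide": [-0.0012,0,0.0036],"spin": 0,"gripper": 0.25},{"slide": [-0.0012,0,0.0036],"spin": 0,"gripper": 0.0},{"slide": [-0.0012,0,0.0036],"spin": 0,"gripper": 0.0},{"slide": [-0.0012,0,0.0036],"spin": 0,"gripper": 0.0},{"slide": [-0.0012,0,0.0036],"spin": 0,"gripper": 0.0}]'

```text
t: 7.18
tool_pos: [0.4961, -0.0604, 0.1963]
tool_rot: [-3.123, 0.336, 0.0]
contact_force: [-0.7, 0.4, 2.0]
opening: 0.049
grip_force: 43.5
```

```bash
python3 g.py 0.4963 -0.0605 0.197 -0.215; python3 - <<'E'
from m import *
a=cam('top')['frame'][160:245,305:391,::-1]; b=cam('side')['frame'][155:215,275:375,::-1]
a=cv2.resize(a,(430,425),interpolation=2); b=cv2.resize(b,(366,220),interpolation=2)
v=np.zeros((425,796,3),np.uint8); v[:,:430]=a; v[:220,430:]=b; cv2.imwrite('pics/m3.png',v)
E
```

```text
t 7.18 pos [ 0.4961 -0.0604  0.1963] yaw -0.2146 zdown -1.0 F [-0.7  0.4  2. ] tq [ 0.18  0.02 -0.02] open 0.049 grip 43.5 q6 1.515
slide [ 0.0002  0.0001 -0.0007] spin 0.02
```

View pics/m3.png

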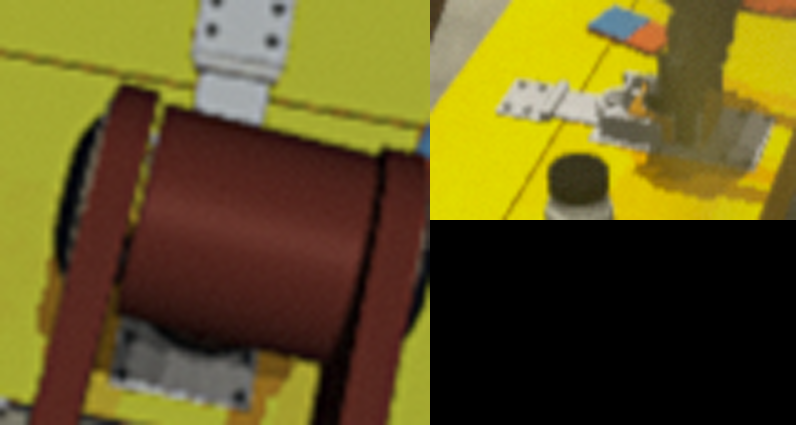

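The case is gripped at a 49 mm opening, and the view shows the fingers on the rear of the case. Now I pull back gently while watching the force.

arm_command --increments '[{"slide": [-0.0025,0,0],"spin": 0,"gripper": 0},{"slide": [-0.005,0,0],"spin": 0,"gripper": 0},{"slide": [-0.0075,0,0],"spin": 0,"gripper": 0},{"slide": [-0.01,0,0],"spin": 0,"gripper": 0},{"slide": [-0.0125,0,0],"spin": 0,"gripper": 0},{"slide": [-0.015,0,0],"spin": 0,"gripper": 0},{"slide": [-0.0175,0,0],"spin": 0,"gripper": 0},{"slide": [-0.02,0,0],"spin": 0,"gripper": 0}]'

```text
t: 7.95
tool_pos: [0.4765, -0.0562, 0.1964]
tool_rot: [3.123, -0.336, 0.001]
contact_force: [3.2, -0.7, -2.0]
opening: 0.0492
grip_force: 43.4
```

```bash
python3 g.py 0.4961 -0.0604 0.197 -0.215
```

```text
t 7.95 pos [ 0.4765 -0.0562  0.1964] yaw -0.2146 zdown -1.0 F [ 3.2 -0.7 -2. ] tq [-0.17 -0.58 -0.01] open 0.0492 grip 43.4 q6 1.513
slide [ 0.0201 -0.0001 -0.0006] spin 0.02
```

arm_command --increments '[{"slide": [-0.001,0,0],"spin": 0,"gripper": 0},{"slide": [-0.002,0,0],"spin": 0,"gripper": 0},{"slide": [-0.003,0,0],"spin": 0,"gripper": 0},{"slide": [-0.004,0,0],"spin": 0,"gripper": 0}]'

```text
t: 8.28
tool_pos: [0.4727, -0.0554, 0.1964]
tool_rot: [3.124, -0.337, 0.001]
contact_force: [3.6, -0.4, -1.6]
opening: 0.049
grip_force: 43.4
```

arm_command --increments '[{"slide": [-0.001,0,0],"spin": 0,"gripper": 0},{"slide": [-0.002,0,0],"spin": 0,"gripper": 0}]'

```text
t: 8.45
tool_pos: [0.4708, -0.055, 0.1964]
tool_rot: [3.123, -0.336, 0.001]
contact_force: [6.0, -1.7, -3.6]
opening: 0.049
grip_force: 43.3
```

```bash
python3 g.py 0.4961 -0.0604 0.197 -0.215
```

```text
t 8.45 pos [ 0.4708 -0.055   0.1964] yaw -0.2146 zdown -1.0 F [ 6.  -1.7 -3.6] tq [-0.32 -0.93  0.03] open 0.049 grip 43.3 q6 1.512
slide [ 0.0259 -0.0001 -0.0006] spin 0.02
```

arm_command --increments '[{"slide": [-0.0007,0,0],"spin": 0,"gripper": 0},{"slide": [-0.0014,0,0],"spin": 0,"gripper": 0}]'

```text
t: 8.62
tool_pos: [0.47, -0.055, 0.1964]
tool_rot: [3.123, -0.336, 0.005]
contact_force: [8.2, -2.4, -4.9]
opening: 0.0489
grip_force: 43.0
```

arm_command --increments '[{"slide": [-0.0007,0,0],"spin": 0,"gripper": 0},{"slide": [-0.0014,0,0],"spin": 0,"gripper": 0}]'

```text
t: 8.78
tool_pos: [0.4693, -0.055, 0.1967]
tool_rot: [3.122, -0.337, 0.009]
contact_force: [11.3, -3.8, -5.5]
opening: 0.0492
grip_force: 42.9
```

```bash
python3 g.py 0.4961 -0.0604 0.197 -0.215
```

```text
t 8.78 pos [ 0.4693 -0.055   0.1967] yaw -0.2148 zdown -1.0 F [11.3 -3.8 -5.5] tq [-0.64 -1.74 -0.08] open 0.0492 grip 42.9 q6 1.512
slide [ 0.0273 -0.0004 -0.0002] spin 0.01
```

```bash
python3 - <<'E'
from h import *
d=cam('top'); im=cv2.imread('pics/top0.png')[185:230,325:370]
c,s=np.cos(-.214),np.sin(-.214)
for u,v in((205,85),(237,92),(265,100)):
    p=onz(d,u/8+325,v/8+185,.1445)[:2]-[.5165,-.065]
    print((c*p[0]+s*p[1]).round(4),(-s*p[0]+c*p[1]).round(4))
g=cv2.cvtColor(im,cv2.COLOR_BGR2GRAY); print(g[6:17,24:36])
E
python3 g.py 0.5005 -0.0614 0.197 -0.215
```

```text
0.0373 -0.0057
0.037 -0.0159
0.0362 -0.0248
[[161 149  96  79 128 145 137 147 157 160 160 153]
 [162 160 134  87 106 142 120 138 160 161 145 149]
 [160 154 154 129 113 136 120 135 163 157 116 128]
 [158 130 128 137 136 144 133 146 163 144 101 125]
 [159 107  79  92 117 132 126 133 143 117  98 138]
 [137 106  81  63  83 108  83  67  84  75 109 144]
 [130 136 139 101 108 138 116  98 100  69 121 142]
 [154 161 163 110 115 140 131 147 159  98 121 134]
 [138 146 138  99 112 126 134 155 151  91 119 142]
 [122 123 115 100 108 112 127 141 117  82 128 147]
 [106 131 134 129 127 123 117 116  83  87 141 159]]
t 8.83 pos [ 0.4693 -0.055   0.1967] yaw -0.2148 zdown -1.0 F [10.1 -3.6 -5. ] tq [-0.58 -1.5  -0.11] open 0.0491 grip 42.9 q6 1.512
slide [ 0.0319 -0.0004 -0.0002] spin 0.01
```

The staple's front face is at about lock x 37 (start frame), so its centre is near 39.5. It needs to be about 6 mm beyond the lock's start, which is a forward move of about 31.5 mm.

arm_command --increments '[{"slide": [0.003,0,0],"spin": 0,"gripper": 0},{"slide": [0.007,0,0],"spin": 0,"gripper": 0},{"slide": [0.011,0,0],"spin": 0,"gripper": 0},{"slide": [0.015,0,0],"spin": 0,"gripper": 0},{"slide": [0.019,0,0],"spin": 0,"gripper": 0},{"slide": [0.023,0,0],"spin": 0,"gripper": 0}]'

```text
t: 9.33
tool_pos: [0.489, -0.0587, 0.1963]
tool_rot: [-3.123, 0.336, 0.01]
contact_force: [-7.5, 1.4, 6.7]
opening: 0.0493
grip_force: 44.3
```

arm_command --increments '[{"slide": [0.003,0,0],"spin": 0,"gripper": 0},{"slide": [0.006,0,0],"spin": 0,"gripper": 0},{"slide": [0.0085,0,0],"spin": 0,"gripper": 0},{"slide": [0.0085,0,0],"spin": 0,"gripper": 0}]'

```text
t: 9.67
tool_pos: [0.4977, -0.0606, 0.1963]
tool_rot: [-3.123, 0.336, 0.008]
contact_force: [-5.7, 0.9, 5.8]
opening: 0.0493
grip_force: 44.2
```

```bash
python3 g.py 0.5003 -0.0614 0.197 -0.215
```

```text
t 9.67 pos [ 0.4977 -0.0606  0.1963] yaw -0.2142 zdown -1.0 F [-5.7  0.9  5.8] tq [ 0.09  0.49 -0.02] open 0.0493 grip 44.2 q6 1.515
slide [ 0.0027  0.0003 -0.0007] spin 0.05
```

arm_command --increments '[{"slide": [0,0,-0.0008],"spin": 0,"gripper": 0},{"slide": [0.001,0,-0.0008],"spin": 0,"gripper": 0},{"slide": [0.0025,0,-0.0008],"spin": 0,"gripper": 0},{"slide": [0.0025,0,-0.0008],"spin": 0,"gripper": 0}]'

```text
t: 10.0
tool_pos: [0.5009, -0.0614, 0.1964]
tool_rot: [-3.123, 0.336, 0.002]
contact_force: [-1.5, 0.4, -0.5]
opening: 0.0491
grip_force: 43.4
```

```bash
python3 g.py 0.5003 -0.0614 0.197 -0.215;  python3 - <<'E'
from m import *
d=cam('side'); b=d['frame'][165:205,300:360,::-1]
v=cv2.resize(b,None,fx=12,fy=12,interpolation=2); cv2.imwrite('pics/s4.png',v)
E
```

```text
t 10.0 pos [ 0.5009 -0.0614  0.1964] yaw -0.2146 zdown -1.0 F [-1.5  0.4 -0.5] tq [0.18 0.27 0.03] open 0.0491 grip 43.4 q6 1.516
slide [-0.0005  0.0001 -0.0006] spin 0.03
```

View pics/s4.png

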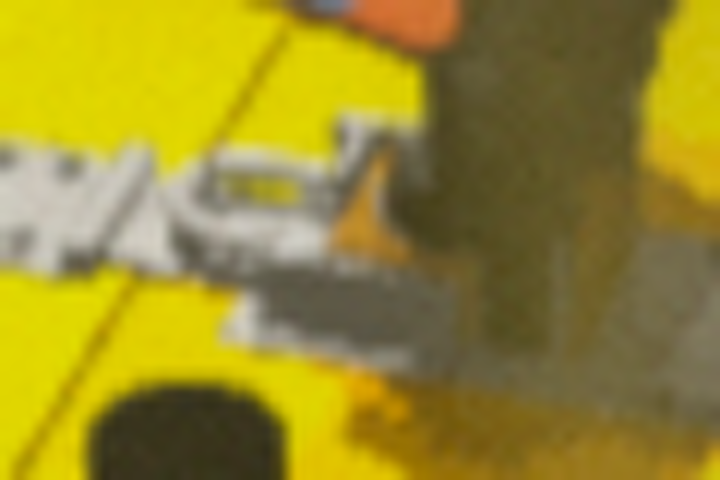

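The side view shows the shackle drawn out well past the cheeks, with the staple just ahead of the case. I'll lift slowly and watch the vertical force.

arm_command --increments '[{"slide": [-0.0005,0,0],"spin": 0,"gripper": 0},{"slide": [-0.0005,0,-0.001],"spin": 0,"gripper": 0},{"slide": [-0.0005,0,-0.003],"spin": 0,"gripper": 0},{"slide": [-0.0005,0,-0.005],"spin": 0,"gripper": 0}]'

```text
t: 10.38
tool_pos: [0.5003, -0.0614, 0.2015]
tool_rot: [-3.123, 0.337, 0.002]
contact_force: [0.5, -0.1, -3.1]
opening: 0.0491
grip_force: 43.0
```

```bash
python3 g.py 0.5003 -0.0614 0.320 -0.215
```

```text
t 10.38 pos [ 0.5003 -0.0614  0.2015] yaw -0.2147 zdown -1.0 F [ 0.5 -0.1 -3.1] tq [-0.01  0.1  -0.02] open 0.0491 grip 43.0 q6 1.516
slide [-0.0002 -0.     -0.1185] spin 0.02
```

arm_command --increments '[{"slide": [0,0,-0.003],"spin": 0,"gripper": 0},{"slide": [0,0,-0.006],"spin": 0,"gripper": 0},{"slide": [0,0,-0.009],"spin": 0,"gripper": 0},{"slide": [0,0,-0.012],"spin": 0,"gripper": 0}]'

```text
t: 10.72
tool_pos: [0.5008, -0.0615, 0.2145]
tool_rot: [3.123, -0.337, 0.001]
contact_force: [0.4, -0.8, -4.0]
opening: 0.0493
grip_force: 43.0
```

arm_command --increments '[{"slide": [0,0,-0.005],"spin": 0,"gripper": 0},{"slide": [0,0,-0.012],"spin": 0,"gripper": 0},{"slide": [0,0,-0.02],"spin": 0,"gripper": 0},{"slide": [0,0,-0.03],"spin": 0,"gripper": 0},{"slide": [0,0,-0.04],"spin": 0,"gripper": 0},{"slide": [0,0,-0.05],"spin": 0,"gripper": 0},{"slide": [0,0,-0.06],"spin": 0,"gripper": 0},{"slide": [0,0,-0.07],"spin": 0,"gripper": 0}]'

```text
t: 11.38
tool_pos: [0.5008, -0.0615, 0.2855]
tool_rot: [3.123, -0.337, 0.001]
contact_force: [-0.7, -0.7, -4.8]
opening: 0.0491
grip_force: 43.0
```

arm_command --increments '[{"slide": [0,0,-0.01],"spin": 0,"gripper": 0},{"slide": [0,0,-0.02],"spin": 0,"gripper": 0},{"slide": [0,0,-0.028],"spin": 0,"gripper": 0},{"slide": [0,0,-0.033],"spin": 0,"gripper": 0},{"slide": [0,0,-0.035],"spin": 0,"gripper": 0},{"slide": [0,0,-0.035],"spin": 0,"gripper": 0},{"slide": [0,0,-0.035],"spin": 0,"gripper": 0},{"slide": [0,0,-0.035],"spin": 0,"gripper": 0}]'

```text
t: 12.05
tool_pos: [0.5004, -0.0614, 0.3182]
tool_rot: [-3.123, 0.336, 0.002]
contact_force: [0.4, 0.2, -4.5]
opening: 0.0491
grip_force: 43.0
```

```bash
python3 g.py 0.5003 -0.0614 0.320 -0.215;  python3 - <<'E'
from m import *
d=cam('side'); b=d['frame'][120:215,275:395,::-1]
v=cv2.resize(b,None,fx=6,fy=6,interpolation=2); cv2.imwrite('pics/s5.png',v)
E
```

```text
t 12.05 pos [ 0.5004 -0.0614  0.3182] yaw -0.2146 zdown -1.0 F [ 0.4  0.2 -4.5] tq [ 0.03  0.08 -0.02] open 0.0491 grip 43.0 q6 1.516
slide [-0.0001  0.     -0.0018] spin 0.02
```

View pics/s5.png

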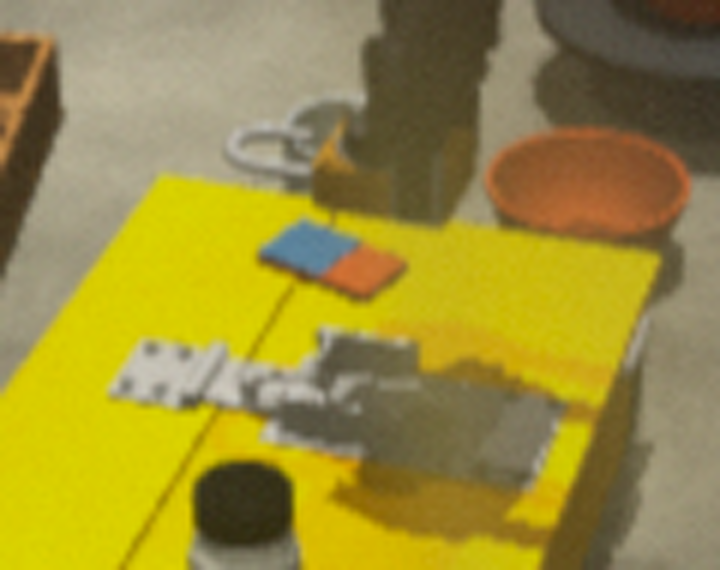

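The lock hangs free and level, held with its shackle open and the dial up, about 12 cm above the lid. The weight reads about 4.5 N. The tile, jar and bowl have not moved. I'm handing it in.

```bash
python3 -c "
from station import order
print(order.finish_job())"
```

```text
the job is handed in; nothing more can be done
None
```

The padlock is off the chest and the job is handed in: the lock is held still and level about 12 cm above the lid, with the shackle open and the dial last seen in its notch before the pull; the judge gave no verdict.

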